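# Press the ceramic seal seat home in a pump cover on its support block

### The arm

A 7-joint arm with a two-finger parallel gripper is mounted at the origin on the work surface. World frame = base frame: x ahead of the robot, y to its left, z up, the work surface at z = 0. Lengths are in m, angles in rad, forces in N, time in s.
With the tool pointing down it reaches from about 0.4 to 0.875 m from the base axis. Payload 6.5 kg.
Tool frame: the origin (TCP) lies midway between the tips of the shut fingers; the grasp point (between the pads) lies 19 mm behind it; z points along the fingers, y is the line along which they close (so a half turn about z gives the same grasp; the last joint's range is limited). The gripper opens to 88 mm and grips with 3 to 60 N. Pads are 18 mm wide; open, the fingers measure 123 mm over their backs; the gripper's body (75 mm by 187 mm) begins 45 mm behind the grasp point.
Start: joints at [1.217, 0.536, -0.004, 1.538, 0.003, 1.067, -0.071], TCP at [0.184, -0.623, 0.239] pointing down, gripper open.
Joint ranges: [-2.7, 2.7], [-0.37, 2.16], [-1.27, 1.26], [0.24, 2.4], [-1.31, 4.45], [0.19, 1.91], [-2.76, 2.76]. Speed limits (rad/s): [2.39, 2.39, 3.14, 3.14, 3.14, 3.14, 3.14].

### API

Orientations are given as a rotation vector (axis times angle).
In Python, from bench import arm gives the robot as it stands.
- The arm moves only by the shell command python3 -m inch 'ROWS' [FORCE]. ROWS is JSON, a list of rows, each an object of numbers: "dx", "dy", "dz": the shift along the world's x, y, z scaled (see below); "twist": the turn about the world's z scaled (see below); "jaw": the opening, from -1 (shut) to 1 (fully open). In form: [{"dx": .., "dy": .., "dz": .., "twist": .., "jaw": ..}, ...]. A call has 1 to 12 rows; each row shifts and turns the commanded pose from where the row before left it; what a row does not reach is not made up. The controller multiplies each number of a shift by 10 cm and each number of a turn by pi/2 rad. A row lasts 1/12 s, in which the tool goes at most 41.7 mm and 7.16 degrees, less where a joint would pass 70% of its speed; a pose out of reach is approached as far as the arm can. A call with a number of a shift or a turn outside -1 to 1 is refused whole. A call with a gripper value outside its range is refused whole. The fingers move at their own pace and stop on an object; FORCE is the grip in N (left out, the last holds). Time passes only in rows, so rows that do not move let the fingers close. It gives the time, the measured TCP pose, the force, the opening and the grip force at its end, in the units of the state.
- arm.sense(): the state, without advancing time (a new reading comes with each control period).
- arm.get_image(name): name is "side" or "top" or "wrist"; returns (picture, depth): 400x640x3 uint8, blue, green, red; 400x640 float32, m along the optical axis (not along the pixel's ray), 0 where there is no reading.
- arm.get_calibration(name): a dict with "fov_y" (degrees; the focal length in pixels is half the picture's height over the tangent of half this angle, whatever the lens; pixels are square), "cx", "cy" (the principal point, pixels), "eye" and "attitude" of the camera in the world; the wrist camera has in their place "mount" (4x4, takes a point from camera to tool coordinates, whose origin is the TCP and whose axes are the flange's). Camera axes: x right, y down, z forward; pixel columns grow to the right and rows downward; lengths in m; the calibration is good to about 2 mm. A picture is of the moment at which its call begins: read the wrist's pose just before it. get_calibration takes no time and is no camera call.
- arm.close_job(): hands the job in; it is judged then, once.
The state is a dict: "clock": time; "joints": joint angles; "dq": joint speeds; "joint_torque": joint torques, N m; "ee_pos": TCP position; "eef_rot": TCP orientation; "wrist_force": force on the tool from outside, world axes, zero at the start; "wrist_torque": the same for the moment, N m; "gripper_width": opening from 0.0 (shut) to 1.0 (fully open); "grasp_force": force on a finger pad.
Only numpy, scipy, OpenCV 4.12 (cv2) and the standard library are available. Lean on these libraries where they do the work, as an engineer would, in place of code of your own. Each camera call takes 0.05 s, during which the arm holds its last target. There are 200 camera calls.

### The job

Lift the brass seal cover from the bench onto the round support block in the vice and true it up until its rim is flush with the block's rim all round, nothing overhanging, and let go of it. Then press the white ceramic seat straight down until it firmly bottoms in the cover, and leave the cover flush on the block. Ceramic cracks and the block can slip in the jaws, so set down, push and press gently, and leave the spool, impeller and screwdriver alone.

Things in the scene. Friction and masses are not known exactly. Their poses are not given: they have to be found in the camera images.
- block: Aluminium support block: round head 70 mm across, 25 mm thick, on a 30 mm square shank held fast in the vice. Origin: centre of the head's flat top face, z up, 130 to 147 mm above the bench. At least 5 mm are free between head and jaws, so fingers can reach 25 mm down around the rims of head and cover together to feel if they are flush. It slips if the fingers push or squeeze it with over 25 N.
- vice: Green bench vice bolted to the bench, 100 mm high at its jaws, jaws 84 mm and foot 160 mm wide along its y (the foot is 20 mm high). Origin on the bench below the middle of the jaw gap, which is the axis of the block. Its long axis is its x: the anvil ends 105 mm to +x, the screw and its cross handle (130 mm along y, up to 77 mm high) lie 106 mm to -x.
- cover: Loose brass pump seal cover, about 0.5 kg, lying flat with its boss up: flange 70 mm across and 12 mm thick (the same diameter as the block's head), on it a boss 46 mm across up to 24 mm above the underside. Origin at the centre of the underside, z up; round, so its yaw does not matter. It may be gripped across the boss or across the flange. All rubs metal on metal.
- spool: Bystander: spool of copper winding wire standing upright, black flanges 80 mm across, 70 mm high. Origin at the centre of the underside.
- impeller: Bystander: open brass pump impeller lying flat, 88 mm across with curved vanes, hub 24 mm across and 32 mm high. Origin at the centre of the underside.
- screwdriver: Bystander: screwdriver with a red handle lying on the bench, about 200 mm long. Origin under its middle, its long axis is its x.
- seat: White ceramic seat in the cover's boss: ring 32 mm across, 14 mm hole. Origin: centre of its top face, 29 to 41 mm above the cover's underside at first. It goes 3 to 10 mm further in, till it bottoms (26 to 31 mm) on hidden shims that differ from cover to cover. Its rubber cup drags with a steady 6 N, no spring back; at the bottom the force rises steeply: 18 to 20 N is home, over 30 N cracks it.
There are look-alikes about, which are no part of the job. Leave any green, purple or turquoise look-alike of the cover alone.

How it is judged:
On the way, in this order (a step that is already met when the one before it is completed fails the run):
1. the cover lies flat on the block, its centre within 1.5 mm of the block's, and is let go (horizontal distance between cover and block below 0.0015 m and z of cover in the frame of block between -0.002 and 0.002 m and angle between cover's own z axis and vertical below 0.03 rad and contact force between the fingers and cover below 0.2 N), for 0.2 s.
2. the seat is pressed home: the fingers bear on it with over 15 N, far more than the rubber's drag can give (contact force between the fingers and seat above 15 N), for 0.05 s.
At the end, for the whole second after the job is handed in: the cover lies flat on the block (within 2 mm and 0.03 rad) and at rest, its centre within 1.5 mm of the block's (rims flush), with the seat in, its face at most 31.8 mm above the cover's underside (horizontal distance between cover and block below 0.0015 m and z of cover in the frame of block between -0.002 and 0.002 m and angle between cover's own z axis and vertical below 0.03 rad and z of seat in the frame of cover below 0.0318 m and linear speed of cover below 0.01 m/s); the robot touches nothing.
It fails at once if the ceramic seat is pressed with over 30 N (contact force between the fingers and seat above 30 N).
It fails at once if the cover is dropped or pressed on the block with over 38 N (contact force between cover and block above 38 N).
It fails at once if the fingers shove or squeeze the block with over 25 N (contact force between the fingers and block above 25 N).
It fails at once if the spool, the impeller or the screwdriver is moved by over 15 mm (distance of any of spool, impeller, screwdriver from where it was at the start of the episode above 0.015 m).
It also fails if it takes over 67 s, if anything falls off the work surface, if the arm or the gripper's body presses on something with over 40 N, if the wrist force passes 120 N, or if a joint passes its speed limit or range.

## Working session

There is one attempt and no reset: what is moved stays moved. The work goes in short steps, Python scripts to look and compute and a shell command to move; the robot and the scene stay as the last step left them, time stands still between calls to the robot, and variables do not carry over. Pictures are saved under pics/ and viewed, at most 10 in all, crops included, and the job is handed in when it is done.

```bash
ls; mkdir -p pics
cat > h.py <<'E'
import numpy as np, cv2
from bench import arm
from scipy.spatial.transform import Rotation as R
def cam(name):
    s=arm.sense(); c=arm.get_calibration(name); im,d=arm.get_image(name)
    f=im.shape[0]/2/np.tan(np.radians(c["fov_y"])/2)
    if "mount" in c:
        T=np.eye(4);T[:3,:3]=R.from_rotvec(s["eef_rot"]).as_matrix();T[:3,3]=s["ee_pos"];T=T@np.array(c["mount"])
        eye,A=T[:3,3],T[:3,:3]
    else:
        eye=np.array(c["eye"]);A=np.array(c["attitude"])
        if A.shape!=(3,3): A=R.from_rotvec(A).as_matrix()
    return im,d,f,c["cx"],c["cy"],eye,A
def ray(C,u,v):
    _,_,f,cx,cy,eye,A=C
    u=np.asarray(u,float);v=np.asarray(v,float)
    return eye, np.stack([(u-cx)/f,(v-cy)/f,np.ones_like(u)],-1)@A.T
def onz(C,u,v,z):
    e,r=ray(C,u,v); return e+r*((z-e[2])/r[...,2])[...,None]
def cloud(C):
    h,w=C[1].shape; v,u=np.mgrid[:h,:w]; e,r=ray(C,u,v); return e+r*C[1][...,None]
E
python3 - <<'E'
from h import *
for n in("side","top","wrist"):
    print(n,arm.get_calibration(n))
C=cam("top");D=cam("side");cv2.imwrite("pics/top.png",C[0]);cv2.imwrite("pics/side.png",D[0])
np.savez("s0.npz",top=C[1],side=D[1]);print(arm.sense())
E
```

```text
pics
side {'fov_y': 56.00510394302547, 'cx': 317.95018405664837, 'cy': 198.22907664730553, 'eye': array([ 0.51237903, -0.50378157,  0.48586433]), 'attitude': array([-2.17393993,  0.25875752, -0.11027173])}
top {'fov_y': 56.54594484012279, 'cx': 321.7087392414085, 'cy': 198.87187728482715, 'eye': array([0.44865461, 0.03250313, 0.92873054]), 'attitude': array([-2.26501698,  1.93161937, -0.21119182])}
wrist {'fov_y': 67.80104749044997, 'cx': 316.8592530342289, 'cy': 201.24710690323167, 'mount': array([[ 2.18635803e-04, -9.57893006e-01, -2.87125307e-01,
         7.35214999e-02],
       [ 9.99999725e-01,  6.11264348e-06,  7.41071857e-04,
        -8.62172630e-04],
       [-7.08112453e-04, -2.87125390e-01,  9.57892744e-01,
        -1.46478953e-01],
       [ 0.00000000e+00,  0.00000000e+00,  0.00000000e+00,
         1.00000000e+00]])}
{'clock': 0.1, 'joints': array([ 1.21676615,  0.53706021, -0.0044266 ,  1.53875131,  0.0026205 ,
        1.06730981, -0.07118219]), 'dq': array([ 0.00036982, -0.00236352,  0.00057133, -0.00238635,  0.00020958,
        0.00148609,  0.0007026 ]), 'joint_torque': array([ 2.67993390e-03, -5.72080743e+01,  9.94037837e-01, -2.52232897e+01,
       -5.61541237e-02,  1.34757542e-02,  9.44538783e-06]), 'ee_pos': array([ 0.18433751, -0.62274482,  0.23795536]), 'eef_rot': array([-3.10762863e+00, -4.50489341e-01,  5.54461733e-04]), 'wrist_force': array([-0.75024566, -0.03419562,  0.05016793]), 'wrist_torque': array([-0.01710292,  0.00323859,  0.05726564]), 'grasp_force': 0.0, 'gripper_width': 1.0007042377667754}
```

View pics/top.png

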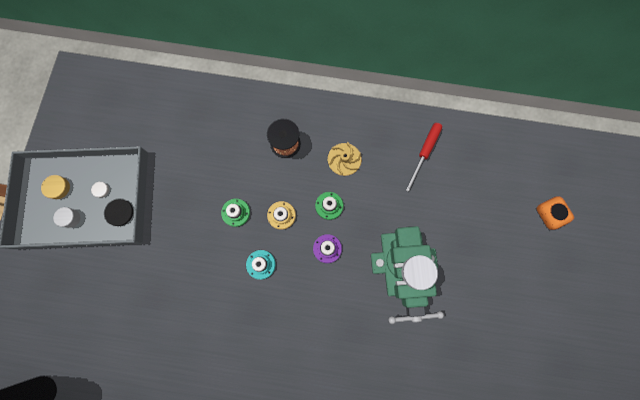

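View pics/side.png

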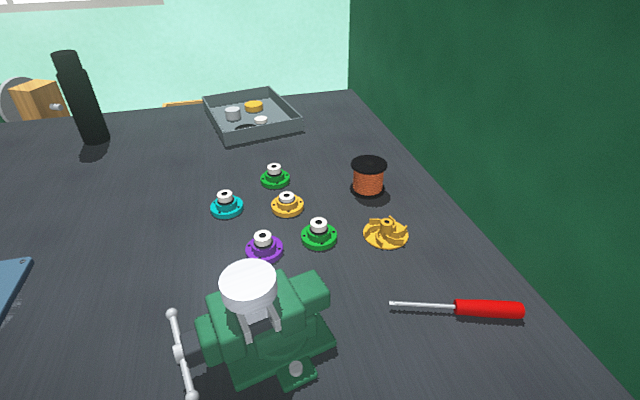

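The top view shows the brass cover at about (281,215), the block head at (420,272) and the vice screw pointing down the image. The spool is at (284,138), the impeller at (345,159) and the screwdriver at (425,155). The side view shows the cover at (287,204) and the block at (248,285).

Run:
```python
from h import *
for n,cuv,buv in(("top",(281,215),(420,272)),("side",(287,204),(248,283))):
    C=cam(n); P=cloud(C); im=C[0]; hsv=cv2.cvtColor(im,cv2.COLOR_BGR2HSV)
    m=cv2.inRange(hsv,(12,90,90),(35,255,255)); k,l,st,ce=cv2.connectedComponentsWithStats(m)
    for i in range(1,k):
        if st[i,4]>60:
            q=P[l==i]; print(n,"yellow",ce[i].round(),st[i].tolist(),np.median(q,0).round(3))
    print("bench z",np.median(P[230:260,150:220,2]) if n=="top" else "")
    # block top: cloud near expected
    w=P[buv[1]-40:buv[1]+40,buv[0]-45:buv[0]+45].reshape(-1,3); ui=np.arange(90)
    c0=P[buv[1],buv[0]]; print("c0",c0.round(4),P[cuv[1],cuv[0]].round(4))
    sel=w[abs(w[:,2]-c0[2])<.008]; sel=sel[np.linalg.norm(sel[:,:2]-c0[:2],axis=1)<.06]
    h=np.median(sel[:,2]); (x,y),r=cv2.minEnclosingCircle(sel[:,:2].astype(np.float32)); print("block",x,y,r,h,sel[:,:2].mean(0))
    # white mask block
    m=cv2.inRange(hsv,(0,0,130),(180,60,255));k,l,st,ce=cv2.connectedComponentsWithStats(m)
    i=l[buv[1],buv[0]]; 
    cs,_=cv2.findContours((l==i).astype(np.uint8),0,1); hu=cv2.convexHull(cs[0])[:,0]; q=onz(C,hu[:,0],hu[:,1],h); print("mask",st[i],cv2.minEnclosingCircle(q[:,:2].astype(np.float32)))
    cm=P[...,2]; 
    for nm,uv in dict(g1=(235,211),g2=(329,206),pu=(328,248),tu=(260,264)).items():
        if n=="top": print(nm,P[uv[1],uv[0]].round(3))
    if n=="top":
        g=cv2.inRange(hsv,(60,60,40),(85,255,255)); g[:, :365]=0; g[:210]=0; q=P[g>0]; q=q[(q[:,2]>.085)&(q[:,2]<.11)]; print("jaws",cv2.minAreaRect(q[:,:2].astype(np.float32)))
        q=[P[319,400],P[316,440],P[319,393]];print("handle",np.round(q,3), "anvil",P[235,408],"lug",P[262,380])
```

```text
top yellow [344. 159.] [328, 142, 34, 34, 864] [0.756 0.018 0.006]
top yellow [ 55. 187.] [41, 175, 29, 24, 519] [0.565 0.719 0.027]
top yellow [  1. 205.] [0, 196, 5, 22, 66] [ 0.52   1.116 -0.291]
top yellow [553. 213.] [537, 197, 37, 32, 522] [ 0.692 -0.505  0.034]
top yellow [281. 215.] [267, 201, 29, 28, 460] [0.584 0.15  0.014]
bench z 0.001402917198414566
c0 [ 0.4948 -0.1706  0.1448] [0.5839 0.1498 0.0326]
block 0.49533015489578247 -0.17038820683956146 0.03515741601586342 0.145404308375934 [ 0.49517736 -0.16955773]
mask [ 395  255   43   35 1069] ((0.4974032938480377, -0.1591998189687729), 0.047659456729888916)
g1 [0.575 0.26  0.042]
g2 [0.623 0.037 0.042]
pu [0.522 0.024 0.044]
tu [0.46  0.176 0.042]
jaws ((0.5096533298492432, -0.16616670787334442), (0.17392344772815704, 0.08438043296337128), 14.593791007995605)
handle [[ 0.391 -0.156  0.071]
 [ 0.41  -0.248  0.056]
 [ 0.389 -0.14   0.076]] anvil [ 0.57515951 -0.14892726  0.09284607] lug [ 0.51038083 -0.10474585  0.02200646]
side yellow [37. 99.] [8, 79, 62, 42, 1686] [-0.192  1.032  0.004]
side yellow [182. 103.] [163, 100, 40, 7, 133] [ 0.256  1.384 -0.188]
side yellow [253. 106.] [244, 100, 18, 13, 185] [0.565 0.705 0.021]
side yellow [287. 207.] [271, 195, 33, 23, 507] [0.584 0.132 0.01 ]
side yellow [385. 233.] [363, 215, 46, 35, 1163] [0.754 0.006 0.005]
bench z 
c0 [ 0.4949 -0.1816  0.1429] [0.5853 0.1323 0.0215]
block 0.49261751770973206 -0.17322394251823425 0.036319177597761154 0.14263141139402802 [ 0.49353312 -0.17778243]
mask [ 218  258   63   86 3296] ((0.4918363690376282, -0.19994498789310455), 0.0632668063044548)
```

```bash
python3 -m inch '[{"dx":0.18,"dy":0.35,"twist":0.079},{"dx":0.18,"dy":0.35,"twist":0.079},{"dx":0.18,"dy":0.35,"twist":0.079},{"dx":0.18,"dy":0.35,"twist":0.079},{"dx":0.18,"dy":0.35,"twist":0.079},{"dx":0.18,"dy":0.35,"twist":0.079},{"dx":0.18,"dy":0.35,"twist":0.079},{"dx":0.18,"dy":0.35,"twist":0.079},{"dx":0.18,"dy":0.35,"twist":0.079},{"dx":0.18,"dy":0.35,"twist":0.079},{"dx":0.18,"dy":0.35,"twist":0.079},{"dx":0.18,"dy":0.35,"twist":0.079}]' && python3 -m inch '[{"dx":0.18,"dy":0.35},{"dx":0.18,"dy":0.35},{"dx":0.18,"dy":0.35},{"dx":0.18,"dy":0.35},{"dx":0.18,"dy":0.35},{"dx":0.18,"dy":0.35},{"dx":0.18,"dy":0.35},{"dx":0.18,"dy":0.3},{"dx":0.18,"dy":0.3},{"dx":0.18,"dy":0.3},{},{}]'
python3 - <<'E'
from h import *
C=cam("wrist");cv2.imwrite("pics/w1.png",C[0]);print(arm.sense()["joints"],arm.sense()["ee_pos"],arm.sense()["eef_rot"])
E
```

```text
[ 1.21678014  0.53676864 -0.00443026  1.53827259  0.00260497  1.06732574
 -0.07118256] [ 0.18443519 -0.62301436  0.23833106] [-3.10835965e+00 -4.50563883e-01  2.81145400e-04]validation failed for argument at $[0]...
```

View pics/w1.png

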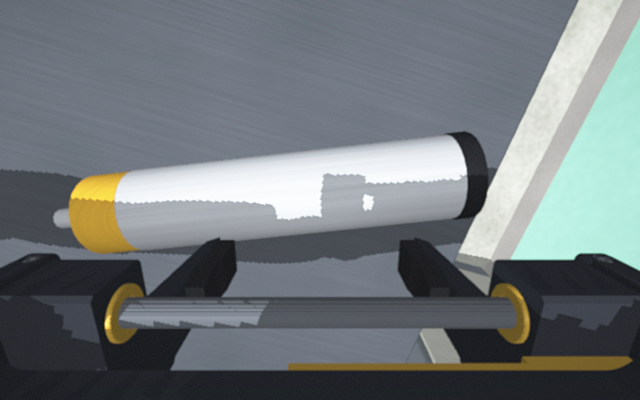

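The picture shows only an unrelated torch by the start pose, because the move was refused. Rows evidently need all five fields.

```bash
python3 -m inch '[{"dx":0.18,"dy":0.35,"dz":0,"twist":0.079,"jaw":1},{"dx":0.18,"dy":0.35,"dz":0,"twist":0.079,"jaw":1},{"dx":0.18,"dy":0.35,"dz":0,"twist":0.079,"jaw":1},{"dx":0.18,"dy":0.35,"dz":0,"twist":0.079,"jaw":1},{"dx":0.18,"dy":0.35,"dz":0,"twist":0.079,"jaw":1},{"dx":0.18,"dy":0.35,"dz":0,"twist":0.079,"jaw":1},{"dx":0.18,"dy":0.35,"dz":0,"twist":0.079,"jaw":1},{"dx":0.18,"dy":0.35,"dz":0,"twist":0.079,"jaw":1},{"dx":0.18,"dy":0.35,"dz":0,"twist":0.079,"jaw":1},{"dx":0.18,"dy":0.35,"dz":0,"twist":0.079,"jaw":1},{"dx":0.18,"dy":0.35,"dz":0,"twist":0.079,"jaw":1},{"dx":0.18,"dy":0.35,"dz":0,"twist":0.079,"jaw":1}]' 40 && python3 -m inch '[{"dx":0.18,"dy":0.35,"dz":0,"twist":0,"jaw":1},{"dx":0.18,"dy":0.35,"dz":0,"twist":0,"jaw":1},{"dx":0.18,"dy":0.35,"dz":0,"twist":0,"jaw":1},{"dx":0.18,"dy":0.35,"dz":0,"twist":0,"jaw":1},{"dx":0.18,"dy":0.35,"dz":0,"twist":0,"jaw":1},{"dx":0.18,"dy":0.35,"dz":0,"twist":0,"jaw":1},{"dx":0.18,"dy":0.35,"dz":0,"twist":0,"jaw":1},{"dx":0.18,"dy":0.35,"dz":0,"twist":0,"jaw":1},{"dx":0.18,"dy":0.35,"dz":0,"twist":0,"jaw":1},{"dx":0.18,"dy":0.35,"dz":0,"twist":0,"jaw":1},{"dx":0,"dy":0,"dz":0,"twist":0,"jaw":1},{"dx":0,"dy":0,"dz":0,"twist":0,"jaw":1}]'
python3 - <<'E'
from h import *
C=cam("wrist");cv2.imwrite("pics/w2.png",C[0]);print(arm.sense()["joints"],arm.sense()["ee_pos"],arm.sense()["eef_rot"],arm.sense()["wrist_force"])
E
```

```text
clock: 1.25
ee_pos: [0.4009, -0.2016, 0.239]
eef_rot: [1.974, 2.443, -0.0]
wrist_force: [0.5, 0.7, -0.3]
gripper_width: 1.001
grasp_force: 0.0
clock: 2.25
ee_pos: [0.5804, 0.1496, 0.2384]
eef_rot: [-1.975, -2.441, -0.001]
wrist_force: [-0.0, -0.6, -0.3]
gripper_width: 1.003
grasp_force: 0.0
[ 0.1088937   0.52009232 -0.59939138  1.65306076  0.32513136  1.07077063
 -0.37936436] [0.58026087 0.14711841 0.23824501] [-1.97924142e+00 -2.43914420e+00  1.28392214e-03] [-0.00438814 -0.74372342  0.53831417]
```

View pics/w2.png

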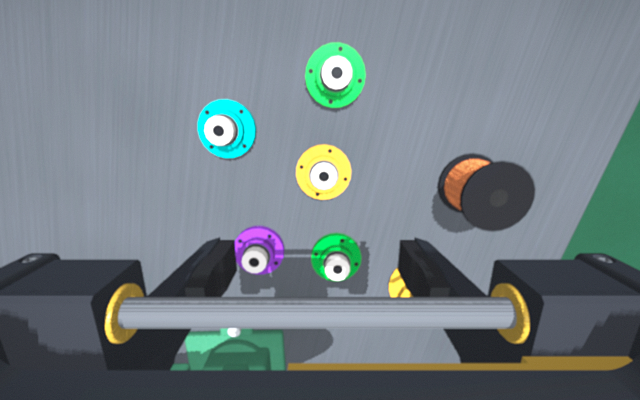

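The wrist view shows the brass cover at (323,172), with the turquoise, green and purple look-alikes around it and the spool at right.

```bash
cat >> h.py <<'E'
def cover(C,z=0.012,near=None):
    """flange outline (brass hue) -> ellipse hull points onto plane z -> circle fit"""
    hsv=cv2.cvtColor(C[0],cv2.COLOR_BGR2HSV); m=cv2.inRange(hsv,(15,80,80),(35,255,255))
    k,l,st,ce=cv2.connectedComponentsWithStats(m); out=[]
    for i in range(1,k):
        if st[i,4]<300: continue
        cs,_=cv2.findContours((l==i).astype(np.uint8),cv2.RETR_EXTERNAL,cv2.CHAIN_APPROX_NONE)
        h=max(cs,key=len)[:,0]; q=onz(C,h[:,0],h[:,1],z)[:,:2]
        A=np.c_[2*q,np.ones(len(q))]; s=np.linalg.lstsq(A,(q**2).sum(1),rcond=None)[0]; r=np.sqrt(s[2]+s[0]**2+s[1]**2)
        out.append((ce[i].round(),s[:2].round(4),r.round(4),np.abs(np.linalg.norm(q-s[:2],axis=1)-r).max().round(4)))
    return out
E
python3 - <<'E'
from h import *
C=cam("wrist");print(*cover(C),sep="\n");P=cloud(C)
print("seat face",P[183,323],P[173,312],P[172,333],"flange",P[190,303],"bench",P[215,330])
w=cv2.inRange(C[0],(190,190,190),(255,255,255));print(cv2.moments(w[160:195,305:342],True)["m10"]/cv2.moments(w[160:195,305:342],True)["m00"]+305)
s=arm.sense();print(s["ee_pos"],R.from_rotvec(s["eef_rot"]).as_matrix().round(3))
E
```

```text
(array([324., 168.]), array([0.5873, 0.1528]), np.float64(0.0352), np.float64(0.0011))
(array([398., 286.]), array([0.7299, 0.0147]), np.float64(0.02), np.float64(0.0154))
(array([119., 313.]), array([ 0.3505, -0.1195]), np.float64(0.0409), np.float64(0.0246))
(array([514., 313.]), array([ 0.896, -0.004]), np.float64(0.0407), np.float64(0.0253))
(array([486., 365.]), array([0.8163, 0.0772]), np.float64(0.2451), np.float64(0.0828))
seat face [0.58834508 0.14094448 0.0331276 ] [0.57284489 0.1501112  0.03247415] [0.59715082 0.15672644 0.03369481] flange [0.56652269 0.11880117 0.00080363] bench [0.6094356  0.09176097 0.00065917]
324.4176029962547
[0.58023089 0.1456734  0.23828417] [[-0.204  0.979 -0.001]
 [ 0.979  0.204 -0.001]
 [-0.001 -0.001 -1.   ]]
```

```bash
python3 -m inch '[{"dx":0.07,"dy":0.07,"dz":-0.3,"twist":0,"jaw":1},{"dx":0,"dy":0,"dz":-0.4,"twist":0,"jaw":1},{"dx":0,"dy":0,"dz":-0.4,"twist":0,"jaw":1},{"dx":0,"dy":0,"dz":-0.2,"twist":0,"jaw":1},{"dx":0,"dy":0,"dz":0,"twist":0,"jaw":1},{"dx":0,"dy":0,"dz":0,"twist":0,"jaw":1},{"dx":0,"dy":0,"dz":0,"twist":0,"jaw":1}]'
python3 - <<'E'
from h import *
C=cam("wrist");print(*cover(C)[:2],sep="\n");P=cloud(C)
s=arm.sense();print(s["ee_pos"]); q=P[(P[...,2]>.022)&(P[...,2]<.05)&(np.hypot(P[...,0]-.587,P[...,1]-.153)<.03)]; print(q.mean(0),len(q))
E
```

```text
clock: 2.93
ee_pos: [0.5887, 0.1532, 0.1106]
eef_rot: [1.982, 2.436, 0.003]
wrist_force: [0.1, 1.7, 0.0]
gripper_width: 0.999
grasp_force: 0.0
(array([316., 197.]), array([0.5875, 0.1538]), np.float64(0.0351), np.float64(0.001))
(array([119., 314.]), array([0.4325, 0.0039]), np.float64(0.0267), np.float64(0.0159))
[0.58898082 0.15352271 0.1109957 ]
[0.58657117 0.15541992 0.02942696] 2297
```

```bash
python3 -m inch '[{"dx":-0.01,"dy":0,"dz":-0.35,"twist":0,"jaw":1},{"dx":0,"dy":0,"dz":-0.35,"twist":0,"jaw":1},{"dx":0,"dy":0,"dz":-0.2,"twist":0,"jaw":1},{"dx":0,"dy":0,"dz":-0.06,"twist":0,"jaw":1},{"dx":0,"dy":0,"dz":0,"twist":0,"jaw":0.6},{"dx":0,"dy":0,"dz":0,"twist":0,"jaw":0.3},{"dx":0,"dy":0,"dz":0,"twist":0,"jaw":-0.3},{"dx":0,"dy":0,"dz":0,"twist":0,"jaw":-0.3},{"dx":0,"dy":0,"dz":0,"twist":0,"jaw":-0.3},{"dx":0,"dy":0,"dz":0,"twist":0,"jaw":-0.3}]' 40
```

```text
clock: 3.82
ee_pos: [0.5871, 0.1538, 0.0136]
eef_rot: [1.981, 2.437, 0.002]
wrist_force: [-0.1, 0.3, -0.4]
gripper_width: 0.571
grasp_force: 0.0
```

```bash
python3 -m inch '[{"dx":0,"dy":0,"dz":0,"twist":0,"jaw":-0.5},{"dx":0,"dy":0,"dz":0,"twist":0,"jaw":-0.5},{"dx":0,"dy":0,"dz":0,"twist":0,"jaw":-0.5},{"dx":0,"dy":0,"dz":0,"twist":0,"jaw":-0.5},{"dx":0,"dy":0,"dz":0,"twist":0,"jaw":-0.5},{"dx":0,"dy":0,"dz":0.05,"twist":0,"jaw":-0.5},{"dx":0,"dy":0,"dz":0.1,"twist":0,"jaw":-0.5},{"dx":0,"dy":0,"dz":0.15,"twist":0,"jaw":-0.5},{"dx":0,"dy":0,"dz":0.15,"twist":0,"jaw":-0.5},{"dx":0,"dy":0,"dz":0.1,"twist":0,"jaw":-0.5}]'; python3 -c "
from bench import arm;print(arm.sense()['wrist_torque'])"
```

```text
clock: 4.65
ee_pos: [0.5871, 0.1541, 0.0701]
eef_rot: [1.98, 2.438, 0.003]
wrist_force: [1.1, 0.0, -4.8]
gripper_width: 0.509
grasp_force: 40.0
[-0.0043162  -0.15406146 -0.0064123 ]
```

```bash
python3 -m inch '[{"dx":0,"dy":0,"dz":0.2,"twist":0,"jaw":-0.5},{"dx":0,"dy":0,"dz":0.3,"twist":0,"jaw":-0.5},{"dx":0,"dy":-0.1,"dz":0.3,"twist":0,"jaw":-0.5},{"dx":-0.08,"dy":-0.2,"dz":0.2,"twist":0,"jaw":-0.5},{"dx":-0.08,"dy":-0.3,"dz":0.2,"twist":0,"jaw":-0.5},{"dx":-0.08,"dy":-0.3,"dz":0.2,"twist":0,"jaw":-0.5},{"dx":-0.08,"dy":-0.3,"dz":0.2,"twist":0,"jaw":-0.5},{"dx":-0.08,"dy":-0.3,"dz":0.2,"twist":0,"jaw":-0.5},{"dx":-0.08,"dy":-0.3,"dz":0.2,"twist":0,"jaw":-0.5},{"dx":-0.08,"dy":-0.3,"dz":0.2,"twist":0,"jaw":-0.5},{"dx":-0.08,"dy":-0.3,"dz":0.2,"twist":0,"jaw":-0.5},{"dx":-0.08,"dy":-0.3,"dz":0.2,"twist":0,"jaw":-0.5}]' && python3 -m inch '[{"dx":-0.08,"dy":-0.3,"dz":0,"twist":0,"jaw":-0.5},{"dx":-0.04,"dy":-0.3,"dz":0,"twist":0,"jaw":-0.5},{"dx":0,"dy":-0.25,"dz":0,"twist":0,"jaw":-0.5},{"dx":0,"dy":-0.1,"dz":0,"twist":0,"jaw":-0.5},{"dx":0,"dy":0,"dz":0,"twist":0,"jaw":-0.5},{"dx":0,"dy":0,"dz":0,"twist":0,"jaw":-0.5},{"dx":0,"dy":0,"dz":0,"twist":0,"jaw":-0.5},{"dx":0,"dy":0,"dz":0,"twist":0,"jaw":-0.5}]'
python3 - <<'E'
from h import *
C=cam("wrist");cv2.imwrite("pics/w3.png",C[0]);P=cloud(C);s=arm.sense();print(s["ee_pos"],s["wrist_force"],s["joints"])
np.savez("w3.npz",im=C[0],P=P)
E
```

```text
clock: 5.65
ee_pos: [0.5132, -0.1172, 0.3296]
eef_rot: [1.98, 2.438, -0.0]
wrist_force: [1.0, 0.8, -4.3]
gripper_width: 0.507
grasp_force: 40.0
clock: 6.32
ee_pos: [0.5028, -0.2091, 0.328]
eef_rot: [-1.977, -2.441, -0.001]
wrist_force: [0.8, 0.1, -5.4]
gripper_width: 0.509
grasp_force: 40.0
[ 0.50279157 -0.20939326  0.32788607] [ 1.22126043 -0.06611901 -5.08353241] [ 0.75510418  0.32000129 -0.55603518  1.68826193  0.17972346  1.18463882
  0.36280961]
```

View pics/w3.png

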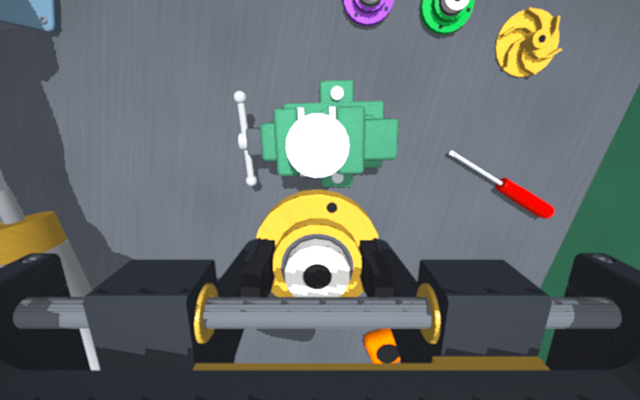

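The block head is the bright disc at (317,145), fully visible. The cover hangs level in the fingers at (317,245).

```bash
cat >> h.py <<'E'
def fitc(q):
    s=np.linalg.lstsq(np.c_[2*q,np.ones(len(q))],(q**2).sum(1),rcond=None)[0]; r=np.sqrt(s[2]+s[0]**2+s[1]**2)
    return s[:2].round(4),round(float(r),4),np.abs(np.linalg.norm(q-s[:2],axis=1)-r).max().round(4)
E
python3 - <<'E'
from h import *
C=cam("wrist");P=cloud(C)
z=np.median(P[130:160,305:330,2]);print("z",z)
g=C[0].min(2);m=(g>200).astype(np.uint8);l=cv2.connectedComponents(m)[1];m=(l==l[145,317]).astype(np.uint8)
m=cv2.morphologyEx(m,cv2.MORPH_OPEN,np.ones((15,15)))
cs,_=cv2.findContours(m,0,1);h=max(cs,key=len)[:,0]
for zz in(.130,.140,.144,.147): print(zz,fitc(onz(C,h[:,0],h[:,1],zz)[:,:2]))
d=cv2.moments(m,True);print(d["m10"]/d["m00"],d["m01"]/d["m00"])
s=arm.sense();print(s["ee_pos"], "flange top", P[215,300],P[208,345],P[205,333],"seat",P[250,317],P[262,296],P[262,338])
E
```

```text
z 0.14445653612690168
0.13 (array([ 0.4946, -0.1721]), 0.0362, np.float64(0.0035))
0.14 (array([ 0.4944, -0.171 ]), 0.0352, np.float64(0.0034))
0.144 (array([ 0.4943, -0.1706]), 0.0347, np.float64(0.0034))
0.147 (array([ 0.4942, -0.1703]), 0.0344, np.float64(0.0033))
317.17557251908397 144.4897709923664
[ 0.50275296 -0.20975048  0.32783526] flange top [ 0.48868595 -0.18865877  0.3272199 ] [ 0.51087858 -0.18010594  0.32693771] [ 0.50425485 -0.17945576  0.32812487] seat [ 0.49951469 -0.19688902  0.34734954] [ 0.4910551  -0.20498424  0.34752137] [ 0.51044749 -0.20061351  0.34799251]
```

```bash
python3 -m inch '[{"dx":-0.04,"dy":0.19,"dz":-0.1,"twist":0,"jaw":-0.5},{"dx":-0.04,"dy":0.2,"dz":-0.2,"twist":0,"jaw":-0.5},{"dx":0,"dy":0,"dz":-0.3,"twist":0,"jaw":-0.5},{"dx":0,"dy":0,"dz":-0.3,"twist":0,"jaw":-0.5},{"dx":0,"dy":0,"dz":-0.3,"twist":0,"jaw":-0.5},{"dx":0,"dy":0,"dz":-0.2,"twist":0,"jaw":-0.5},{"dx":0,"dy":0,"dz":-0.1,"twist":0,"jaw":-0.5},{"dx":0,"dy":0,"dz":-0.05,"twist":0,"jaw":-0.5},{"dx":0,"dy":0,"dz":0,"twist":0,"jaw":-0.5},{"dx":0,"dy":0,"dz":0,"twist":0,"jaw":-0.5},{"dx":0,"dy":0,"dz":0,"twist":0,"jaw":-0.5},{"dx":0,"dy":0,"dz":0,"twist":0,"jaw":-0.5}]'
python3 - <<'E'
from h import *
C=cam("top");cv2.imwrite("pics/t4.png",cv2.resize(C[0][200:350,320:520],None,fx=3,fy=3))
D=cam("side");cv2.imwrite("pics/s4.png",cv2.resize(D[0][180:340,150:350],None,fx=3,fy=3));s=arm.sense();print(s["ee_pos"],s["wrist_force"])
E
```

```text
clock: 7.42
ee_pos: [0.4954, -0.1725, 0.174]
eef_rot: [1.98, 2.436, 0.001]
wrist_force: [0.3, -0.5, -4.1]
gripper_width: 0.512
grasp_force: 40.0
[ 0.49501378 -0.17247069  0.17357461] [-0.01910328  0.72870881 -5.03900488]
```

View pics/s4.png

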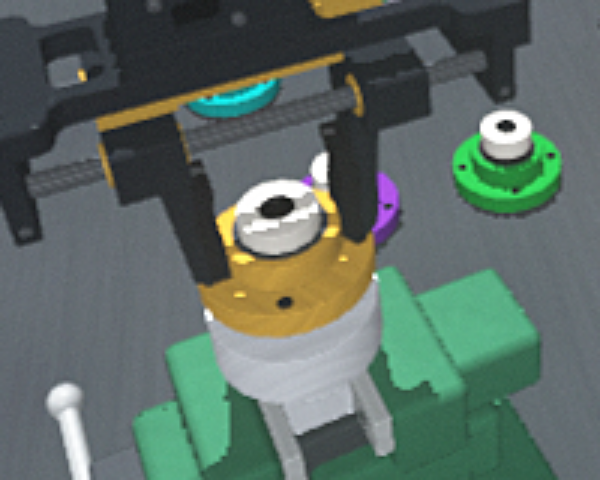

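The side view shows the cover hanging level just above the block, slightly to the right. I lower it slowly now, watching the force.

```bash
python3 -m inch '[{"dx":-0.005,"dy":0.015,"dz":-0.06,"twist":0,"jaw":-0.5},{"dx":0,"dy":0,"dz":-0.05,"twist":0,"jaw":-0.5},{"dx":0,"dy":0,"dz":-0.01,"twist":0,"jaw":-0.5},{"dx":0,"dy":0,"dz":0,"twist":0,"jaw":-0.5},{"dx":0,"dy":0,"dz":0,"twist":0,"jaw":-0.5}]' | egrep "pos|force"; for i in 1 2 3; do python3 -m inch '[{"dx":0,"dy":0,"dz":-0.005,"twist":0,"jaw":-0.5},{"dx":0,"dy":0,"dz":-0.005,"twist":0,"jaw":-0.5},{"dx":0,"dy":0,"dz":0,"twist":0,"jaw":-0.5}]' | egrep "pos|wrist_f"; done
```

```text
ee_pos: [0.4939, -0.1707, 0.1605]
wrist_force: [-0.4, -0.3, -5.2]
grasp_force: 40.0
ee_pos: [0.494, -0.1708, 0.1597]
wrist_force: [-0.9, -0.2, -4.9]
ee_pos: [0.4939, -0.1708, 0.1587]
wrist_force: [0.9, -0.6, -5.7]
ee_pos: [0.494, -0.1708, 0.1576]
wrist_force: [-0.4, 0.4, -4.6]
```

```bash
python3 -m inch '[{"dx":0,"dy":0,"dz":-0.005,"twist":0,"jaw":-0.5},{"dx":0,"dy":0,"dz":-0.005,"twist":0,"jaw":-0.5},{"dx":0,"dy":0,"dz":0,"twist":0,"jaw":-0.5}]' | egrep "pos|wrist_f";python3 -m inch '[{"dx":0,"dy":0,"dz":-0.005,"twist":0,"jaw":-0.5},{"dx":0,"dy":0,"dz":0,"twist":0,"jaw":-0.5}]' | egrep "pos|wrist_f"
```

```text
ee_pos: [0.494, -0.1708, 0.1573]
wrist_force: [-3.7, 0.2, 3.7]
ee_pos: [0.494, -0.1708, 0.1572]
wrist_force: [-5.3, 0.9, 8.8]
```

```bash
python3 -m inch '[{"dx":0,"dy":0,"dz":-0.005,"twist":0,"jaw":-0.5},{"dx":0,"dy":0,"dz":0,"twist":0,"jaw":-0.5}]' | egrep "pos|wrist_f"
```

```text
ee_pos: [0.494, -0.1708, 0.1572]
wrist_force: [-8.2, 1.9, 14.6]
```

```bash
python3 -m inch '[{"dx":0,"dy":0,"dz":0.008,"twist":0,"jaw":-0.5},{"dx":0,"dy":0,"dz":0.004,"twist":0,"jaw":-0.5},{"dx":0,"dy":0,"dz":0,"twist":0,"jaw":-0.5}]' | egrep "pos|wrist_f"; python3 -m inch '[{"dx":0,"dy":0,"dz":0,"twist":0,"jaw":0.2},{"dx":0,"dy":0,"dz":0,"twist":0,"jaw":0.6},{"dx":0,"dy":0,"dz":0,"twist":0,"jaw":1},{"dx":0,"dy":0,"dz":0,"twist":0,"jaw":1},{"dx":0,"dy":0,"dz":0,"twist":0,"jaw":1},{"dx":0,"dy":0,"dz":0,"twist":0,"jaw":1}]' 5
python3 - <<'E'
from h import *
C=cam("top");cv2.imwrite("pics/t5.png",C[0]);
D=cam("side");cv2.imwrite("pics/s5.png",cv2.resize(D[0][180:340,150:350],None,fx=3,fy=3));s=arm.sense();print(s["ee_pos"],s["wrist_force"])
E
```

```text
ee_pos: [0.494, -0.1708, 0.1573]
wrist_force: [-3.7, 0.3, 6.7]
clock: 10.02
ee_pos: [0.4941, -0.1708, 0.1569]
eef_rot: [1.981, 2.438, 0.0]
wrist_force: [-0.8, -0.0, 0.3]
gripper_width: 0.941
grasp_force: 0.0
[ 0.49407565 -0.17074888  0.15687619] [-0.21441661 -0.52915755 -0.37655374]
```

View pics/s5.png

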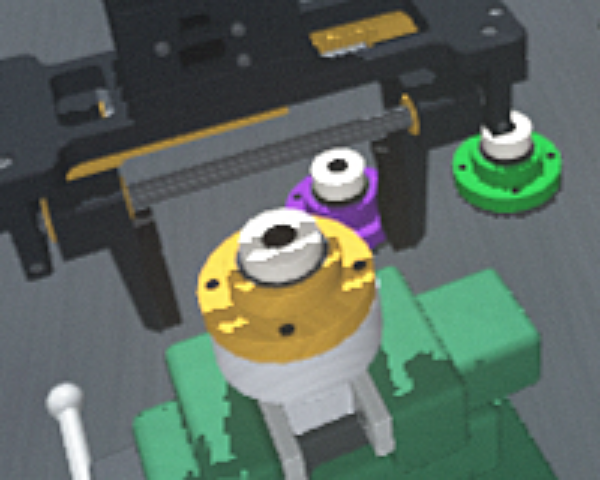

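The cover sits flat on the block, off by about a millimetre or two. Next I go down around both rims and squeeze lightly.

```bash
python3 -m inch '[{"dx":0,"dy":0,"dz":-0.06,"twist":0,"jaw":1},{"dx":0,"dy":0,"dz":-0.08,"twist":0,"jaw":1},{"dx":0,"dy":0,"dz":-0.08,"twist":0,"jaw":1},{"dx":0,"dy":0,"dz":-0.03,"twist":0,"jaw":1},{"dx":0,"dy":0,"dz":0,"twist":0,"jaw":0.8},{"dx":0,"dy":0,"dz":0,"twist":0,"jaw":0.75},{"dx":0,"dy":0,"dz":0,"twist":0,"jaw":0.7},{"dx":0,"dy":0,"dz":0,"twist":0,"jaw":0.65}]' 4 | egrep "pos|width|force"; for i in 1 2; do python3 -m inch '[{"dx":0,"dy":0,"dz":0,"twist":0,"jaw":0.55},{"dx":0,"dy":0,"dz":0,"twist":0,"jaw":0.5},{"dx":0,"dy":0,"dz":0,"twist":0,"jaw":0.5}]' | egrep "pos|width|force"; done
```

```text
ee_pos: [0.4942, -0.1708, 0.1322]
wrist_force: [-0.2, -1.2, -0.1]
gripper_width: 0.826
grasp_force: 0.0
ee_pos: [0.4946, -0.1707, 0.1322]
wrist_force: [3.1, -0.0, -0.7]
gripper_width: 0.8
grasp_force: 4.0
ee_pos: [0.4946, -0.1707, 0.1322]
wrist_force: [3.2, -0.1, -0.3]
gripper_width: 0.801
grasp_force: 4.0
```

```bash
for i in 1 2; do python3 -m inch '[{"dx":0.003,"dy":0.001,"dz":0,"twist":0,"jaw":0.5},{"dx":0,"dy":0,"dz":0,"twist":0,"jaw":0.5},{"dx":0,"dy":0,"dz":0,"twist":0,"jaw":0.5}]' 6| egrep "pos|width|force"; done
```

```text
ee_pos: [0.495, -0.1707, 0.1322]
wrist_force: [4.2, 0.2, 1.4]
gripper_width: 0.789
grasp_force: 6.0
ee_pos: [0.495, -0.1707, 0.1322]
wrist_force: [3.4, 0.5, 3.3]
gripper_width: 0.792
grasp_force: 6.0
```

```bash
for i in 1 2; do python3 -m inch '[{"dx":0.004,"dy":0.001,"dz":0,"twist":0,"jaw":0.5},{"dx":0,"dy":0,"dz":0,"twist":0,"jaw":0.5},{"dx":0,"dy":0,"dz":0,"twist":0,"jaw":0.5}]' 10| egrep "pos|width|force"; done
```

```text
ee_pos: [0.495, -0.1707, 0.1322]
wrist_force: [2.3, -0.6, 5.2]
gripper_width: 0.793
grasp_force: 10.0
ee_pos: [0.495, -0.1707, 0.1322]
wrist_force: [0.2, -0.7, 5.6]
gripper_width: 0.791
grasp_force: 10.0
```

```bash
python3 -m inch '[{"dx":0,"dy":0,"dz":0,"twist":0,"jaw":0.7},{"dx":0,"dy":0,"dz":0,"twist":0,"jaw":1},{"dx":0,"dy":0,"dz":0,"twist":0,"jaw":1},{"dx":0,"dy":0,"dz":0,"twist":0,"jaw":1}]' 4| egrep "pos|width|force"; python3 -m inch '[{"dx":0,"dy":0,"dz":0,"twist":-0.075,"jaw":1},{"dx":0,"dy":0,"dz":0,"twist":-0.075,"jaw":1},{"dx":0,"dy":0,"dz":0,"twist":-0.075,"jaw":1},{"dx":0,"dy":0,"dz":0,"twist":-0.075,"jaw":1}]' | egrep "pos|force|rot"
```

```text
ee_pos: [0.4945, -0.1703, 0.1314]
wrist_force: [0.6, 0.4, -0.2]
gripper_width: 0.995
grasp_force: 0.0
ee_pos: [0.4949, -0.1703, 0.1316]
eef_rot: [-2.501, -1.9, 0.001]
wrist_force: [0.1, -0.0, -0.4]
grasp_force: 0.0
```

```bash
python3 -m inch '[{"dx":0,"dy":0,"dz":0,"twist":-0.075,"jaw":1},{"dx":0,"dy":0,"dz":0,"twist":-0.075,"jaw":1},{"dx":0,"dy":0,"dz":0,"twist":-0.075,"jaw":1},{"dx":0,"dy":0,"dz":0,"twist":-0.075,"jaw":1},{"dx":0,"dy":0,"dz":0,"twist":-0.075,"jaw":1},{"dx":0,"dy":0,"dz":0,"twist":-0.075,"jaw":1},{"dx":0,"dy":0,"dz":0,"twist":-0.075,"jaw":1},{"dx":0,"dy":0,"dz":0,"twist":-0.075,"jaw":1},{"dx":0,"dy":0,"dz":0,"twist":-0.075,"jaw":1},{"dx":0,"dy":0,"dz":0,"twist":0,"jaw":1}]' | egrep "pos|force|rot"; python3 -m inch '[{"dx":0,"dy":0,"dz":0,"twist":0,"jaw":0.8},{"dx":0,"dy":0,"dz":0,"twist":0,"jaw":0.75},{"dx":0,"dy":0,"dz":0,"twist":0,"jaw":0.7},{"dx":0,"dy":0,"dz":0,"twist":0,"jaw":0.65},{"dx":0,"dy":0,"dz":0,"twist":0,"jaw":0.55},{"dx":0,"dy":0,"dz":0,"twist":0,"jaw":0.5},{"dx":0,"dy":0,"dz":0,"twist":0,"jaw":0.5},{"dx":0,"dy":0,"dz":0,"twist":0,"jaw":0.5},{"dx":0,"dy":0,"dz":0,"twist":0,"jaw":0.5}]' | egrep "pos|width|force"
```

```text
ee_pos: [0.495, -0.1701, 0.1317]
eef_rot: [-3.119, -0.379, 0.002]
wrist_force: [0.2, 0.4, -0.4]
grasp_force: 0.0
ee_pos: [0.4955, -0.1713, 0.1319]
wrist_force: [2.0, -5.1, -2.7]
gripper_width: 0.795
grasp_force: 4.0
```

```bash
for i in 1 2; do python3 -m inch '[{"dx":0.001,"dy":-0.006,"dz":0,"twist":0,"jaw":0.5},{"dx":0,"dy":0,"dz":0,"twist":0,"jaw":0.5},{"dx":0,"dy":0,"dz":0,"twist":0,"jaw":0.5}]' 8| egrep "pos|width|force"; done
```

```text
ee_pos: [0.4956, -0.1713, 0.132]
wrist_force: [1.1, -4.3, -3.0]
gripper_width: 0.791
grasp_force: 8.0
ee_pos: [0.4955, -0.1713, 0.1319]
wrist_force: [1.0, -1.9, -0.8]
gripper_width: 0.791
grasp_force: 8.0
```

```bash
python3 -m inch '[{"dx":0,"dy":0,"dz":0,"twist":0,"jaw":0.8},{"dx":0,"dy":0,"dz":0,"twist":0,"jaw":1},{"dx":0,"dy":0,"dz":0,"twist":0,"jaw":1},{"dx":0,"dy":0,"dz":0,"twist":0,"jaw":1},{"dx":0,"dy":0,"dz":0.2,"twist":0,"jaw":1},{"dx":0,"dy":0,"dz":0.3,"twist":0,"jaw":1},{"dx":0,"dy":0,"dz":0.3,"twist":0,"jaw":1},{"dx":0,"dy":0,"dz":0.3,"twist":0,"jaw":1},{"dx":0,"dy":0,"dz":0.1,"twist":0,"jaw":0},{"dx":0,"dy":0,"dz":0,"twist":0,"jaw":-1},{"dx":0,"dy":0,"dz":0,"twist":0,"jaw":-1},{"dx":0,"dy":0,"dz":0,"twist":0,"jaw":-1}]' 10
python3 - <<'E'
from h import *
C=cam("wrist");P=cloud(C)
for o in cover(C,.1556): print(*o)
q=P[(P[...,2]>.17)&(P[...,2]<.19)&(np.hypot(P[...,0]-.495,P[...,1]+.171)<.02)];print(np.median(q,0),len(q))
q=P[(P[...,2]>.15)&(P[...,2]<.16)&(np.hypot(P[...,0]-.495,P[...,1]+.171)<.035)];print(np.median(q,0),len(q))
cv2.imwrite("pics/w6.png",C[0]); D=cam("side");cv2.imwrite("pics/s6.png",cv2.resize(D[0][210:370,170:370],None,fx=4,fy=3.7));print(arm.sense()["ee_pos"])
E
```

```text
clock: 16.03
ee_pos: [0.4945, -0.1712, 0.2502]
eef_rot: [-3.117, -0.385, 0.004]
wrist_force: [-0.3, 0.4, -0.7]
gripper_width: 0.723
grasp_force: 0.0
[627.  80.] [ 0.6451 -0.3762] 0.0167 0.0108
[317. 198.] [ 0.4946 -0.1708] 0.0349 0.001
[164. 313.] [ 0.3513 -0.0654] 0.0255 0.0153
[469. 313.] [ 0.4179 -0.3304] 0.0255 0.0158
[444. 365.] [ 0.3749 -0.3015] 0.1077 0.0854
[ 0.49534192 -0.17040978  0.17757964] 1293
[ 0.5041807  -0.16820051  0.1564335 ] 2605
[ 0.49454662 -0.17122537  0.25014286]
```

View pics/s6.png

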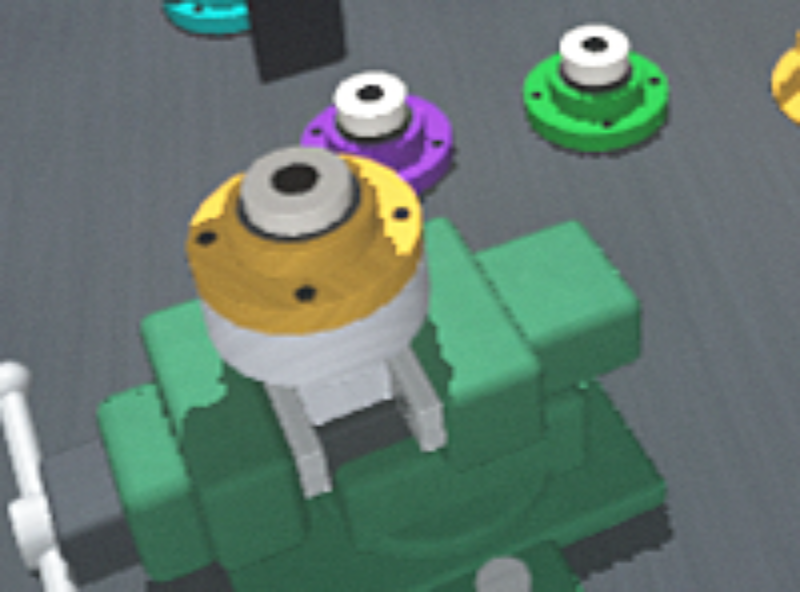

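View pics/w6.png

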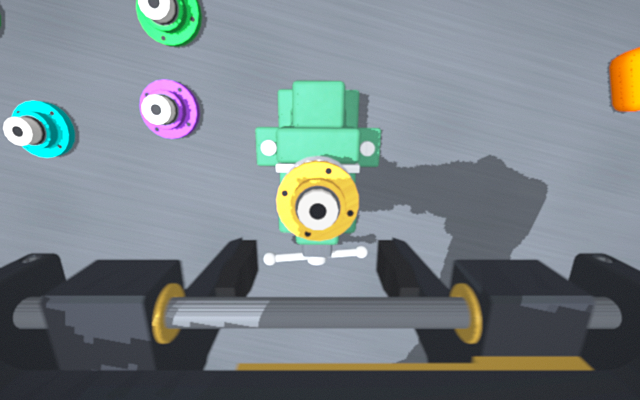

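The wrist view shows the cover on the block at (317,200), and the side view shows it seated there. I compare the rims numerically in the side view.

Run:
```python
from h import *
D=cam("side"); c=cover(D,.1556)
for o in c:
    if o[2]<.05: print(*o)
_,_,f,cx,cy,eye,A=D
hsv=cv2.cvtColor(D[0],cv2.COLOR_BGR2HSV); gray=cv2.inRange(hsv,(0,0,100),(180,60,255))
br=cv2.inRange(hsv,(12,80,60),(35,255,255))
t=np.linspace(0,2*np.pi,720)
def px(cen,z):
    p=np.c_[cen[0]+.035*np.cos(t),cen[1]+.035*np.sin(t),0*t+z]-eye; p=p@A; return p[:,0]/p[:,2]*f+cx,p[:,1]/p[:,2]*f+cy
cen=(.495,-.171)
for z in(.1556,.1436,.1186): u,v=px(cen,z);print(z,"pred u",u.min().round(1),v[u.argmin()].round(),u.max().round(1),v[u.argmax()].round(),"vmax",v.max().round(1))
for r in range(262,304,3):
    b=np.flatnonzero(br[r,200:300])+200; g=np.flatnonzero(gray[r,200:300])+200
    print(r,"brass",(b.min(),b.max()) if len(b) else "","gray",(g.min(),g.max()) if len(g) else "")
```

```text
[385. 233.] [ 0.6818 -0.1475] 0.0315 0.0076
[247. 280.] [ 0.4946 -0.1807] 0.0327 0.0321
0.1556 pred u 216.4 274.0 275.3 267.0 vmax 292.0
0.1436 pred u 218.2 281.0 276.1 274.0 vmax 299.0
0.1186 pred u 221.6 295.0 277.7 288.0 vmax 312.9
262 brass (np.int64(223), np.int64(273)) gray (np.int64(200), np.int64(299))
265 brass (np.int64(220), np.int64(274)) gray (np.int64(200), np.int64(299))
268 brass (np.int64(218), np.int64(275)) gray (np.int64(200), np.int64(299))
271 brass (np.int64(217), np.int64(275)) gray (np.int64(200), np.int64(299))
274 brass (np.int64(217), np.int64(275)) gray (np.int64(200), np.int64(297))
277 brass (np.int64(216), np.int64(275)) gray (np.int64(200), np.int64(290))
280 brass (np.int64(217), np.int64(274)) gray (np.int64(200), np.int64(276))
283 brass (np.int64(218), np.int64(273)) gray (np.int64(200), np.int64(276))
286 brass (np.int64(219), np.int64(271)) gray (np.int64(200), np.int64(276))
289 brass (np.int64(220), np.int64(268)) gray (np.int64(200), np.int64(276))
292 brass (np.int64(222), np.int64(265)) gray (np.int64(200), np.int64(276))
295 brass (np.int64(226), np.int64(261)) gray (np.int64(200), np.int64(276))
298 brass (np.int64(230), np.int64(254)) gray (np.int64(200), np.int64(274))
301 brass  gray (np.int64(200), np.int64(272))
```

The rims match the prediction for a coaxial stack to within half a pixel. Now I shut the fingers and press the seat.

```bash
python3 -m inch '[{"dx":0.005,"dy":0.002,"dz":-0.15,"twist":0,"jaw":-1},{"dx":0,"dy":0,"dz":-0.2,"twist":0,"jaw":-1},{"dx":0,"dy":0,"dz":-0.15,"twist":0,"jaw":-1},{"dx":0,"dy":0,"dz":0,"twist":0,"jaw":-1},{"dx":0,"dy":0,"dz":0,"twist":0,"jaw":-1},{"dx":0,"dy":0,"dz":0,"twist":0,"jaw":-1},{"dx":0,"dy":0,"dz":0,"twist":0,"jaw":-1},{"dx":0,"dy":0,"dz":0,"twist":0,"jaw":-1},{"dx":0,"dy":0,"dz":0,"twist":0,"jaw":-1},{"dx":0,"dy":0,"dz":0,"twist":0,"jaw":-1},{"dx":0,"dy":0,"dz":0,"twist":0,"jaw":-1},{"dx":0,"dy":0,"dz":0,"twist":0,"jaw":-1}]' 10; python3 -m inch '[{"dx":0,"dy":0,"dz":-0.1,"twist":0,"jaw":-1},{"dx":0,"dy":0,"dz":-0.02,"twist":0,"jaw":-1},{"dx":0,"dy":0,"dz":0,"twist":0,"jaw":-1},{"dx":0,"dy":0,"dz":0,"twist":0,"jaw":-1}]'
```

```text
clock: 17.18
ee_pos: [0.4961, -0.1714, 0.2021]
eef_rot: [3.118, 0.385, 0.0]
wrist_force: [0.0, -0.5, -0.1]
gripper_width: 0.004
grasp_force: 0.0
clock: 17.52
ee_pos: [0.4958, -0.1713, 0.1894]
eef_rot: [-3.118, -0.384, 0.002]
wrist_force: [0.0, 0.2, 1.0]
gripper_width: 0.009
grasp_force: 0.0
```

```bash
python3 -m inch '[{"dx":-0.008,"dy":0.002,"dz":-0.03,"twist":0,"jaw":-1},{"dx":0,"dy":0,"dz":-0.03,"twist":0,"jaw":-1},{"dx":0,"dy":0,"dz":-0.02,"twist":0,"jaw":-1},{"dx":0,"dy":0,"dz":0,"twist":0,"jaw":-1}]' | egrep "pos|wrist_f"; for i in 1 2 3; do python3 -m inch '[{"dx":0,"dy":0,"dz":-0.005,"twist":0,"jaw":-1},{"dx":0,"dy":0,"dz":-0.005,"twist":0,"jaw":-1},{"dx":0,"dy":0,"dz":0,"twist":0,"jaw":-1}]' | egrep "pos|wrist_f";done
```

```text
ee_pos: [0.495, -0.1711, 0.1814]
wrist_force: [-0.1, -0.2, -0.5]
ee_pos: [0.4953, -0.1712, 0.1809]
wrist_force: [-0.2, 0.2, -0.4]
ee_pos: [0.4953, -0.1712, 0.1799]
wrist_force: [-0.1, -0.5, -0.1]
ee_pos: [0.4953, -0.1712, 0.1788]
wrist_force: [0.5, 0.4, 0.5]
```

```bash
for i in 1 2 3; do python3 -m inch '[{"dx":0,"dy":0,"dz":-0.005,"twist":0,"jaw":-1},{"dx":0,"dy":0,"dz":-0.005,"twist":0,"jaw":-1},{"dx":0,"dy":0,"dz":0,"twist":0,"jaw":-1}]' | egrep "pos|wrist_f";done
```

```text
ee_pos: [0.4953, -0.1711, 0.1778]
wrist_force: [1.0, -0.0, -0.5]
ee_pos: [0.4954, -0.1712, 0.1773]
wrist_force: [-0.8, 0.3, 4.2]
ee_pos: [0.4953, -0.1712, 0.1762]
wrist_force: [-1.7, 0.7, 4.8]
```

```bash
for i in 1 2 3; do python3 -m inch '[{"dx":0,"dy":0,"dz":-0.005,"twist":0,"jaw":-1},{"dx":0,"dy":0,"dz":0,"twist":0,"jaw":-1}]' | egrep "pos|wrist_f";done
```

```text
ee_pos: [0.4954, -0.1712, 0.1758]
wrist_force: [-1.3, 1.1, 4.2]
ee_pos: [0.4954, -0.1712, 0.1753]
wrist_force: [-1.6, -0.2, 4.8]
ee_pos: [0.4954, -0.1711, 0.1748]
wrist_force: [-1.4, 0.2, 5.7]
```

```bash
for i in 1 2; do python3 -m inch '[{"dx":0,"dy":0,"dz":-0.005,"twist":0,"jaw":-1},{"dx":0,"dy":0,"dz":0,"twist":0,"jaw":-1}]' | egrep "pos|wrist_f";done
```

```text
ee_pos: [0.4954, -0.1712, 0.1743]
wrist_force: [-1.6, 0.2, 5.4]
ee_pos: [0.4954, -0.1712, 0.1738]
wrist_force: [-0.6, 0.2, 5.3]
```

```bash
for i in 1 2; do python3 -m inch '[{"dx":0,"dy":0,"dz":-0.005,"twist":0,"jaw":-1},{"dx":0,"dy":0,"dz":0,"twist":0,"jaw":-1}]' | egrep "pos|wrist_f";done
```

```text
ee_pos: [0.4953, -0.1712, 0.1733]
wrist_force: [-1.9, 0.9, 4.4]
ee_pos: [0.4954, -0.1712, 0.1728]
wrist_force: [-1.5, 1.0, 5.4]
```

```bash
for i in 1 2; do python3 -m inch '[{"dx":0,"dy":0,"dz":-0.005,"twist":0,"jaw":-1},{"dx":0,"dy":0,"dz":0,"twist":0,"jaw":-1}]' | egrep "pos|wrist_f";done
```

```text
ee_pos: [0.4954, -0.1711, 0.1723]
wrist_force: [-1.7, -0.1, 4.8]
ee_pos: [0.4954, -0.1712, 0.1722]
wrist_force: [-3.2, 0.9, 9.2]
```

```bash
for i in 1 2; do python3 -m inch '[{"dx":0,"dy":0,"dz":-0.004,"twist":0,"jaw":-1},{"dx":0,"dy":0,"dz":0,"twist":0,"jaw":-1}]' | egrep "pos|wrist_f";done
```

```text
ee_pos: [0.4954, -0.1712, 0.1722]
wrist_force: [-4.3, 1.4, 13.5]
ee_pos: [0.4954, -0.1712, 0.1721]
wrist_force: [-6.1, 1.8, 16.5]
```

```bash
python3 -m inch '[{"dx":-0.003,"dy":0,"dz":-0.003,"twist":0,"jaw":-1},{"dx":0,"dy":0,"dz":0,"twist":0,"jaw":-1}]' | egrep "pos|wrist_f"
```

```text
ee_pos: [0.4955, -0.1712, 0.1721]
wrist_force: [-5.2, 1.4, 18.8]
```

```bash
python3 -m inch '[{"dx":0,"dy":0,"dz":0,"twist":0,"jaw":-1},{"dx":-0.002,"dy":0,"dz":0.006,"twist":0,"jaw":-1},{"dx":-0.001,"dy":0,"dz":0.006,"twist":0,"jaw":-1},{"dx":0,"dy":0,"dz":0.01,"twist":0,"jaw":-1},{"dx":0,"dy":0,"dz":0.04,"twist":0,"jaw":-1},{"dx":0,"dy":0,"dz":0.2,"twist":0,"jaw":-1},{"dx":0,"dy":0,"dz":0.3,"twist":0,"jaw":-1},{"dx":0,"dy":0,"dz":0.2,"twist":0,"jaw":0},{"dx":0,"dy":0,"dz":0,"twist":0,"jaw":1},{"dx":0,"dy":0,"dz":0,"twist":0,"jaw":1},{"dx":0,"dy":0,"dz":0,"twist":0,"jaw":1},{"dx":0,"dy":0,"dz":0,"twist":0,"jaw":1}]' 4
python3 - <<'E'
from h import *
C=cam("wrist");P=cloud(C)
for o in cover(C,.1556):
    if abs(o[2]-.035)<.004: print(*o)
q=P[(P[...,2]>.166)&(P[...,2]<.19)&(np.hypot(P[...,0]-.495,P[...,1]+.171)<.02)];print(np.median(q,0),len(q))
D=cam("side");hsv=cv2.cvtColor(D[0],cv2.COLOR_BGR2HSV);br=cv2.inRange(hsv,(12,80,60),(35,255,255))[255:310,200:300]
ys,xs=np.nonzero(br);print(xs.min()+200,xs.max()+200,ys.max()+255); gray=cv2.inRange(hsv,(0,0,100),(180,60,255))
print([np.flatnonzero(gray[r,230:300]).max()+230 for r in(286,292,295)]);print(arm.sense()["ee_pos"],arm.sense()["clock"])
E
```

```text
clock: 22.35
ee_pos: [0.4938, -0.1709, 0.2452]
eef_rot: [-3.117, -0.384, 0.004]
wrist_force: [-0.1, -0.9, 0.1]
gripper_width: 0.356
grasp_force: 0.0
[318. 199.] [ 0.4947 -0.1709] 0.0349 0.0009
[ 0.49642053 -0.17055708  0.17174348] 1926
216 275 300
[np.int64(276), np.int64(276), np.int64(276)]
[ 0.49395576 -0.17095865  0.24532694] 22.45
```

```bash
python3 -c "
from bench import arm;print(arm.close_job())"
```

```text
the job is handed in; nothing more can be done
None
```

I handed the job in at about 22.5 s: the cover is flush on the block (my camera check agrees to about 0.6 mm) and let go, the seat was pressed home at 18.8 N and its face is now about 28.6 mm above the cover's underside; the verdict was not reported back.

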